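# Fetch the tape roll from behind the wire guard

## Task

A roll of label tape has slid in under the low wire guard that covers the power strip, where a hand cannot follow. Take the hooked rod by its handle, reach its hook in behind the roll and draw the roll along the desk until it lies flat, wholly out of the guard's open side with about two fingers' width to spare; then lay the rod down flat on the desk. Do not touch the roll with the fingers, and leave the tally counter, the pencil and the sample cup where they are.

Things in the scene. Friction and masses are not known exactly. Their poses are not given: they have to be found in the camera images.
- guard: fixed cage of steel wires (28 mm apart) over a power strip, 280 mm wide, 240 mm deep, 70 mm high, 65 mm clear inside; one long side is open, with 3 mm high feet at its corners reaching 25 mm out. Origin: on the desk, mid open side. x points into the guard (-x straight out), y along the opening (side walls at -140 and +140 mm), z up. Inside, the desk is free to x = 175 mm, where the strip stands.
- roll: the tape roll to fetch: cream ring lying flat, 66 mm across, 19 mm high, 0.05 kg; slides easily on the desk. Origin: centre of its underside. It starts wholly under the guard, its centre 60 to 80 mm inside the opening. Its yaw means nothing.
- rod_grip (a point): the point to grip on the loose hooked rod (0.12 kg): the middle of its grey handle, 26 mm above the rod's underside. The handle is an upright flat-sided block 80 mm long (x), 20 mm wide (y), 46 mm tall, standing on the desk. x points along the rod to the hook, y to the side on which the hook sticks out, z up.
- rod_hook (a point): the middle of the hook at the rod's end, rigidly 200 mm ahead (x) of rod_grip, 26 mm to its side (y), 21.5 mm lower. The rod is a straight 9 mm round bar that runs from the handle along the desk (its centre line 4.5 mm above the rod's underside), straight ahead of rod_grip at y = 0; at x = 200 mm it bends square to +y and ends at y = 52 mm, where the last 10 mm are turned back towards the handle. Axes as rod_grip.
- tally_counter: white hand tally counter, 72 x 50 mm, 22 mm high, lying on the open desk: bystander. Origin: on its underside, near the middle.
- pencil: black pencil, 160 x 8 mm, straight, lying on the desk: bystander. Origin: its middle, underside.
- sample_cup: specimen cup with screw lid, 60 mm across, 70 mm high, upright on the desk: bystander. Origin: centre of its underside.
There are look-alikes about, which are no part of the job. What is shaped like the roll but purple is not meant.

How it is judged:
By the outcome, as a careful person would: the job done as asked, in the order asked, and still so for the second after the job is handed in, with the robot touching nothing.
It also fails if it takes over 42 s, if anything falls off the work surface, if the arm or the gripper's body presses on something with over 40 N, if the wrist force passes 120 N, or if a joint passes its speed limit or range.

## Robot

A 6-joint arm with a two-finger parallel gripper is mounted at the origin on a cart in front of the work surface, level with it; the furniture and walls round the work are solid. World frame = base frame: x ahead of the robot, y to its left, z up, the work surface at z = 0. Lengths are in mm, angles in rad, forces in N, time in s.
With the tool pointing down it reaches from about 275 to 1000 mm from the base axis. Payload 8.4 kg.
Tool frame: the origin (TCP) lies on the mounting face of the last link; the fingertips stand 173 mm ahead of it and the grasp point (between the pads) lies 155 mm ahead of it; z points along the fingers, y is the direction in which the jaws open and shut (so a half turn about z gives the same grasp; the last joint's range is limited). The gripper opens to 85 mm and grips with 20 to 120 N. Pads are 22 mm wide; open, the fingers measure 114 mm over their backs; the gripper's body (76 mm by 85 mm) begins 54 mm behind the grasp point. The pads swing forward as they close: fully open they stand 13 mm farther back than shut.
Start: joints at [-1.338, 0.353, 1.633, -0, 1.155, -0.002], TCP at [145.404, -607.855, 404.681] pointing down, gripper open.
Joint ranges: [-2.63, 2.63], [-0.92, 2.1], [0.06, 2.66], [-1.3, 4.44], [0, 2.69], [-3.02, 3.02]. Speed limits (rad/s): [2.22, 2.22, 2.79, 3.14, 3.14, 3.14].

## Interface

Orientations are given as [roll, pitch, yaw] about the fixed x, y, z axes, in that order (R = Rz(yaw) Ry(pitch) Rx(roll)).
In Python, from rig import readout, imaging, ticket gives the robot as it stands.
- The arm moves only by the tool step_arm, never from a script. Its argument "deltas" is a list of rows, each an object with "translation": the shift along the tool's x, y, z in cm, a list of three; "rot": the turn, a rotation vector about the tool's x, y, z in rad, a list of three. In form: [{"translation": [x, y, z], "rot": [rx, ry, rz]}, ...]. A call has 1 to 8 rows; each row is the pose to reach, as a shift and turn from the pose commanded when the call began, along the tool's axes at that moment; what a row does not reach only later rows make up. A row lasts 1/8 s, in which the tool goes at most 62.5 mm and 10.7 degrees, less where a joint would pass 70% of its speed; a pose out of reach is approached as far as the arm can. A call with a gripper value outside its range is refused whole. "grip" is the closure in counts, from 0 (fully open) to 255 (shut), set as the call begins (left out, the last holds). The fingers move at their own pace and stop on an object; "squeeze" is the grip in N (left out, the last holds). Time passes only in rows, so rows that repeat a pose let the fingers close. It gives the time, the measured TCP pose, the force and the opening at its end, in the units of the state.
- readout.sense(): the state, without advancing time (a new reading comes with each control period).
- imaging.grab_frame(name): name is "scene" or "top" or "wrist"; returns a dict with "image" (420x560x3 uint8, red, green, blue), "camera_matrix" (3x3 intrinsics, pixels), "world_to_cam" (4x4, takes a point from world to camera coordinates). Camera axes: x right, y up, looking along -z (the intrinsics and any distortion apply to the point x, -y, -z); pixel columns grow to the right and rows downward; lengths in mm; the calibration is good to about 2 mm. A picture is of the moment at which its call begins. There is no depth.
- ticket.sign_off(): hands the job in, once; it reports no verdict.
The state is a dict: "clock": time; "qpos": joint angles; "qvel": joint speeds; "joint_efforts": joint torques, N m; "eef_pos": TCP position; "tcp_rot": TCP orientation; "contact_force": force on the tool from outside, world axes, zero at the start; "wrist_torque": the same for the moment, N m; "opening": opening from 0.0 (shut) to 1.0 (fully open).
Only numpy, scipy, OpenCV 4.12 (cv2) and the standard library are available. Lean on these libraries where they do the work, as an engineer would, in place of code of your own. Each camera call takes 0.05 s, during which the arm holds its last target.

## Working session

There is one attempt and no reset: what is moved stays moved. The work goes in short steps, Python scripts to look and compute and a tool call to move; the robot and the scene stay as the last step left them, time stands still between calls to the robot, and variables do not carry over. Pictures are saved under pics/ and viewed, and the job is handed in when it is done.

Besides the shell and the picture viewer there is one more tool, called after "Call:" as a command line: name --argument value ..., lists and objects as JSON in quotes. step_arm: Moves the arm, as the interface text tells. Its arguments: {"type":"object","properties":{"deltas":{"type":"array","items":{"type":"object","properties":{"translation":{"type":"array","items":{"type":"number"}},"rot":{"type":"array","items":{"type":"number"}}}}},"grip":{"type":"number"},"squeeze":{"type":"number"}},"required":["deltas"]}

```bash
mkdir -p pics; python3 - <<'E'
from rig import readout, imaging
import cv2
print(readout.sense())
for n in ("scene","top"):
    f=imaging.grab_frame(n)
    cv2.imwrite(f"pics/{n}0.png",cv2.cvtColor(f["image"],cv2.COLOR_RGB2BGR))
    print(n,{k:v for k,v in f.items() if k!="image"})
E
```

```text
{'clock': 0.0, 'qpos': array([-1.33843716e+00,  3.53619568e-01,  1.63411069e+00,  6.20759780e-06,
        1.15519338e+00, -2.38876753e-03]), 'qvel': array([-0.00180921, -0.00123027,  0.0010569 , -0.00120199, -0.00049082,
       -0.00111575]), 'joint_efforts': array([-2.93509016e-03, -6.05257201e+01, -3.42064941e+01, -1.60723744e-04,
        9.47237480e-03,  1.43500461e-05]), 'eef_pos': array([ 145.32906592, -607.63504884,  403.98940547]), 'tcp_rot': array([-3.14026169e+00, -8.85519827e-06,  2.34745417e-01]), 'contact_force': array([ 0.1003625 , -0.26479733,  0.70968014]), 'wrist_torque': array([-0.00725388,  0.01209268, -0.03019521]), 'opening': 1.0031706502608675}
scene {'camera_matrix': array([[391.4871532 ,   0.        , 280.80739422],
       [  0.        , 391.4871532 , 212.12753503],
       [  0.        ,   0.        ,   1.        ]]), 'world_to_cam': array([[-6.95244700e-01, -7.18640240e-01, -1.38207168e-02,
         2.85281651e+02],
       [ 4.51733303e-01, -4.51821634e-01,  7.69281635e-01,
        -3.11357142e+02],
       [-5.59081238e-01,  5.28595701e-01,  6.38760326e-01,
        -9.58774893e+02],
       [ 0.00000000e+00,  0.00000000e+00,  0.00000000e+00,
         1.00000000e+00]])}
top {'camera_matrix': array([[506.51712075,   0.        , 286.04119314],
       [  0.        , 506.51712075, 204.13416296],
       [  0.        ,   0.        ,   1.        ]]), 'world_to_cam': array([[-2.48998342e-02, -9.99595520e-01, -1.37402394e-02,
        -9.20043813e+01],
       [ 9.87458383e-01, -2.67363346e-02,  1.55599200e-01,
        -5.13881326e+02],
       [-1.55903627e-01, -9.69352032e-03,  9.87724706e-01,
        -1.90812231e+03],
       [ 0.00000000e+00,  0.00000000e+00,  0.00000000e+00,
         1.00000000e+00]])}
```

View pics/scene0.png

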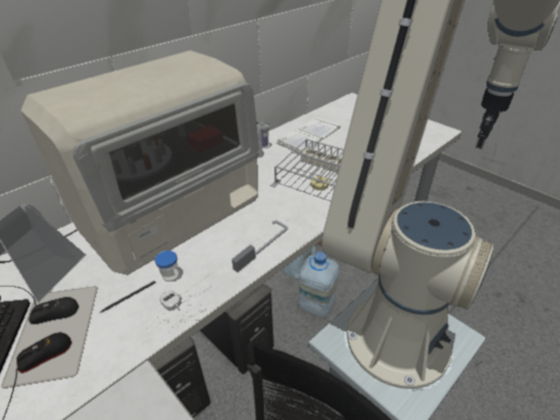

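View pics/top0.png

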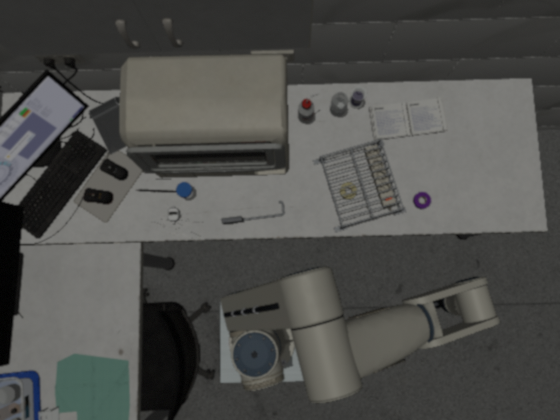

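```bash
python3 - <<'E'
import cv2
im=cv2.imread("pics/top0.png")
c=im[135:245,205:445]; cv2.imwrite("pics/topz.png",cv2.resize(cv2.convertScaleAbs(c,alpha=1.5),None,fx=3.3,fy=3.3,interpolation=cv2.INTER_CUBIC))
im=cv2.imread("pics/scene0.png")
c=im[110:280,220:370]; cv2.imwrite("pics/scz.png",cv2.resize(c,None,fx=3.5,fy=3.5,interpolation=cv2.INTER_CUBIC))
E
```

```text
(no output)
```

View pics/topz.png

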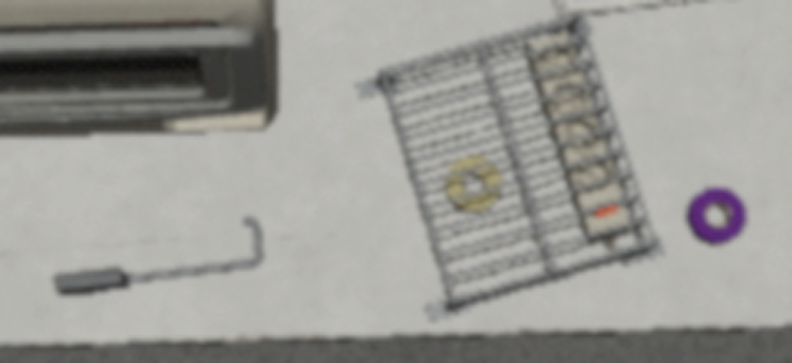

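View pics/scz.png

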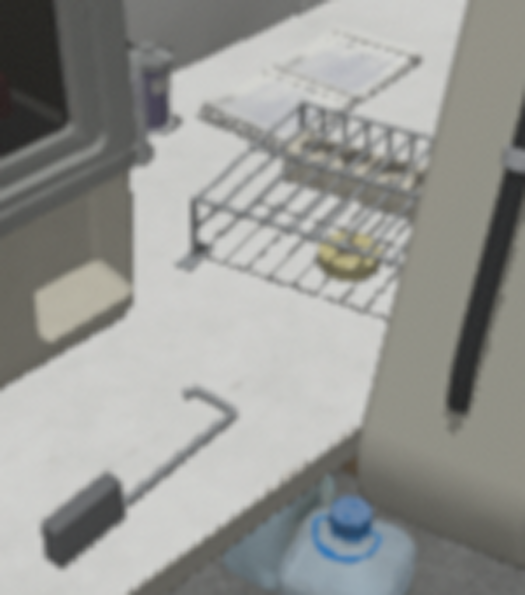

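```bash
cat > h.py <<'E'
import numpy as np
from rig import readout, imaging
def ray(f,u,v):
    K=f["camera_matrix"];T=f["world_to_cam"];d=np.linalg.inv(K)@[u,v,1];d=np.array([d[0],-d[1],-d[2]])
    R=T[:3,:3];return -R.T@T[:3,3],R.T@d
def pt(f,u,v,z):
    o,d=ray(f,u,v);return (o+d*(z-o[2])/d[2])
def proj(f,p):
    T=f["world_to_cam"];q=T[:3,:3]@np.array(p,float)+T[:3,3];r=f["camera_matrix"]@[q[0],-q[1],-q[2]];return r[:2]/r[2]
E
python3 - <<'E'
from h import *
f=imaging.grab_frame("top");g=imaging.grab_frame("scene")
P={"gTL":(388,82,70),"gBL":(452,303,70),"gTR":(578,22,70),"gBR":(655,248,70),"roll":(472,185,19),"h0":(57,283,23),"h1":(128,278,23),"bend":(260,262,5),"tip":(247,222,5)}
for k,(u,v,z) in P.items(): print(k,pt(f,205+u/3.3,135+v/3.3,z).round(0))
S={"gTLtop":(195,203,70),"gTLbot":(196,250,0),"roll":(348,243,19),"bend":(235,412,5),"tip":(187,392,5),"hF":(112,478,46),"hB":(45,525,46)}
for k,(u,v,z) in S.items(): print(k,pt(g,220+u/3.5,110+v/3.5,z).round(0))
import cv2
im=f["image"];hsv=cv2.cvtColor(im,cv2.COLOR_RGB2HSV)
m=cv2.inRange(hsv,(20,60,60),(35,255,255));m[:, :320]=0;m[:,370:]=0;m[:175]=0;m[205:]=0
y,x=np.nonzero(m);print(len(x),x.min(),x.max(),y.min(),y.max());
(c,r)=cv2.minEnclosingCircle(np.stack([x,y],1).astype(np.float32));print(c,r,pt(f,*c,15))
E
```

```text
gTL [ 675. -250.   70.]
gBL [ 415. -313.   70.]
gTR [ 740. -474.   70.]
gBR [ 472. -547.   70.]
roll [ 560. -348.   19.]
h0 [456. 143.  23.]
h1 [459.  60.  23.]
bend [476. -95.   5.]
tip [525. -81.   5.]
gTLtop [ 685. -241.   70.]
gTLbot [ 696. -251.    0.]
roll [ 571. -355.   19.]
bend [476. -92.   5.]
tip [528. -80.   5.]
hF [458.  71.  46.]
hB [455. 144.  46.]
83 341 355 183 198
(348.0, 190.42857360839844) 7.693190574645996 [ 562.80697745 -348.28061932   15.        ]
```

```bash
cat >> h.py <<'E'
from scipy.spatial.transform import Rotation as Rn
def delta(pos,yaw,cmd=None):
    s=readout.sense()
    p,r=(s["eef_pos"],s["tcp_rot"]) if cmd is None else cmd
    R0=Rn.from_euler("xyz",r);R1=Rn.from_euler("xyz",[np.pi,0,yaw])
    print("t cm",(R0.inv().apply(np.array(pos)-p)/10).round(3),"rot",(R0.inv()*R1).as_rotvec().round(4))
E
python3 -c "
from h import *
delta([457,105,380],1.665,([145.404,-607.855,404.681],[np.pi,0,.2347]))"
```

```text
t cm [ 46.883 -62.085   2.468] rot [ 0.      0.     -1.4303]
```

Call:
step_arm --deltas '[{"translation":[46.88,-62.1,2.5],"rot":[0,0,-1.43]},{"translation":[46.88,-62.1,2.5],"rot":[0,0,-1.43]},{"translation":[46.88,-62.1,2.5],"rot":[0,0,-1.43]},{"translation":[46.88,-62.1,2.5],"rot":[0,0,-1.43]},{"translation":[46.88,-62.1,2.5],"rot":[0,0,-1.43]},{"translation":[46.88,-62.1,2.5],"rot":[0,0,-1.43]},{"translation":[46.88,-62.1,2.5],"rot":[0,0,-1.43]},{"translation":[46.88,-62.1,2.5],"rot":[0,0,-1.43]}]' --grip 0 --squeeze 60

```text
clock: 1.2
eef_pos: [345.8, -148.1, 388.9]
tcp_rot: [3.141, 0.001, 1.669]
contact_force: [1.7, -1.0, -0.2]
opening: 1.0
```

```bash
python3 -c "
from h import *
delta([457,105,380],1.665)"
```

```text
t cm [24.094 13.551  0.889] rot [0.0011 0.0005 0.0041]
```

Call:
step_arm --deltas '[{"translation":[24.1,13.5,0.9],"rot":[0,0,0]},{"translation":[24.1,13.5,0.9],"rot":[0,0,0]},{"translation":[24.1,13.5,0.9],"rot":[0,0,0]},{"translation":[24.1,13.5,0.9],"rot":[0,0,0]},{"translation":[24.1,13.5,0.9],"rot":[0,0,0]},{"translation":[24.1,13.5,0.9],"rot":[0,0,0]},{"translation":[24.1,13.5,0.9],"rot":[0,0,0]}]'

```text
clock: 2.08
eef_pos: [456.7, 102.1, 379.4]
tcp_rot: [-3.141, 0.0, 1.665]
contact_force: [-0.4, 0.4, 0.2]
opening: 1.003
```

```bash
python3 - <<'E'
from h import *
import cv2
f=imaging.grab_frame("wrist");cv2.imwrite("pics/w1.png",cv2.cvtColor(f["image"],cv2.COLOR_RGB2BGR))
print(f["camera_matrix"],f["world_to_cam"],readout.sense()["eef_pos"],readout.sense()["tcp_rot"])
import pickle;pickle.dump(f,open("w1.pkl","wb"))
f=imaging.grab_frame("top");pickle.dump(f,open("t1.pkl","wb"))
E
```

```text
[[305.21067772   0.         279.5141763 ]
 [  0.         305.21067772 207.78453237]
 [  0.           0.           1.        ]] [[ 9.95533198e-01  9.44030117e-02 -1.31281364e-03 -4.64068451e+02]
 [-9.06897830e-02  9.52324181e-01 -2.91297131e-01 -2.49693400e+01]
 [-2.62491023e-02  2.90115023e-01  9.56631725e-01 -3.72022095e+02]
 [ 0.00000000e+00  0.00000000e+00  0.00000000e+00  1.00000000e+00]] [456.70248418 101.78781777 379.51143535] [-3.14087988e+00  3.33965926e-04  1.66411524e+00]
```

View pics/w1.png

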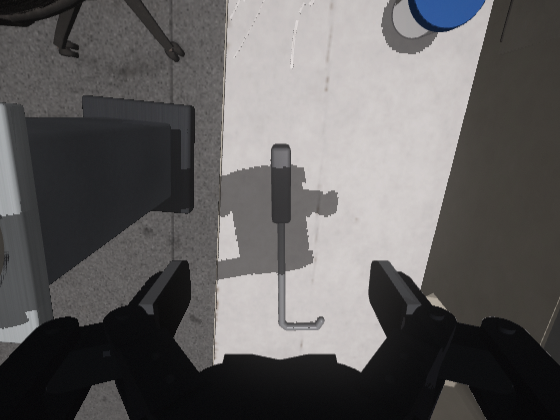

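```bash
python3 - <<'E'
from h import *
import pickle,cv2
f=pickle.load(open("w1.pkl","rb"));print("cam",ray(f,0,0)[0])
im=f["image"];c=im[135:340,220:370];cv2.imwrite("pics/w1z.png",cv2.cvtColor(cv2.resize(c,None,fx=2.9,fy=2.9,interpolation=cv2.INTER_CUBIC),cv2.COLOR_RGB2BGR))
for u,v,z in [(281,145,46),(272.5,218,46),(290,218,46),(281,218,46),(281,222,0),(281.5,235,4.5),(282.5,325,4.5),(320,325,4.5)]:print(u,v,z,pt(f,u,v,z).round(1))
E
```

```text
cam [449.96583874 175.51756433 348.00540617]
281 145 46 [453.7 147.7  46. ]
272.5 218 46 [452.   72.1  46. ]
290 218 46 [470.2  73.9  46. ]
281 218 46 [460.9  73.   46. ]
281 222 0 [463.   52.3   0. ]
281.5 235 4.5 [465.   37.3   4.5]
282.5 325 4.5 [478.8 -90.8   4.5]
320 325 4.5 [528.5 -86.    4.5]
```

View pics/w1z.png

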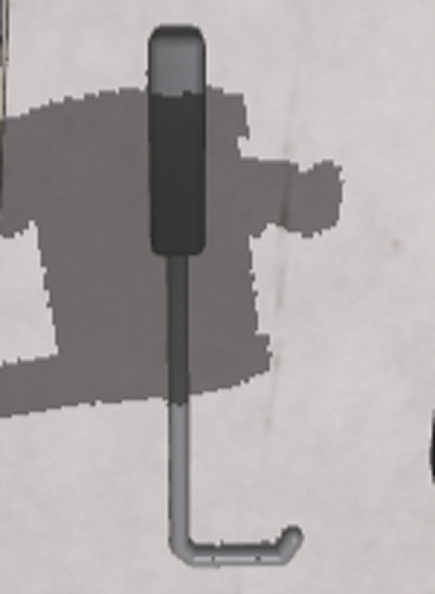

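```bash
python3 - <<'E'
from h import *
import pickle
f=pickle.load(open("w1.pkl","rb"))
print(pt(f,281.2,183,46),pt(f,271.4,183,46)-pt(f,291,183,46),pt(f,282,325.3,4.5), readout.sense()["eef_pos"])
delta([457.6,108.5,182],1.6746)
E
```

```text
[457.47781247 110.12512477  46.        ] [-19.69501754  -1.87329629   0.        ] [478.14466687 -91.327567     4.5       ] [456.77574453 101.65613867 379.62808202]
t cm [ 0.679  0.152 19.763] rot [-0.0003  0.0002 -0.011 ]
```

Call:
step_arm --deltas '[{"translation":[0.7,0.15,6],"rot":[0,0,-0.01]},{"translation":[0.7,0.15,12],"rot":[0,0,-0.01]},{"translation":[0.7,0.15,16],"rot":[0,0,-0.01]},{"translation":[0.7,0.15,18.5],"rot":[0,0,-0.01]},{"translation":[0.7,0.15,19.7],"rot":[0,0,-0.01]},{"translation":[0.7,0.15,19.7],"rot":[0,0,-0.01]}]'

```text
clock: 2.92
eef_pos: [458.0, 109.3, 182.6]
tcp_rot: [-3.141, 0.0, 1.674]
contact_force: [0.8, 0.3, -0.2]
opening: 1.004
```

```bash
python3 - <<'E'
from h import *
import cv2
f=imaging.grab_frame("wrist");cv2.imwrite("pics/w2.png",cv2.cvtColor(f["image"],cv2.COLOR_RGB2BGR))
s=readout.sense();print(s["eef_pos"],s["tcp_rot"],s["contact_force"])
E
```

```text
[458.34202208 109.47904637 183.18268116] [ 3.14110989e+00 -5.68272173e-05  1.67411910e+00] [-0.30335234 -0.47625634  0.75758157]
```

View pics/w2.png

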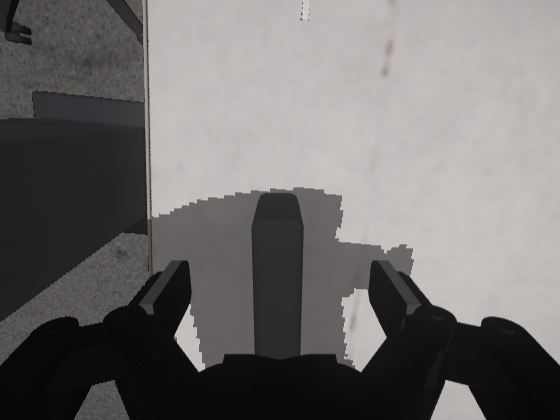

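Call:
step_arm --deltas '[{"translation":[0,0,0.15],"rot":[0,0,0]},{"translation":[0,0,0.15],"rot":[0,0,0]},{"translation":[0,0,0.15],"rot":[0,0,0]},{"translation":[0,0,0.15],"rot":[0,0,0]},{"translation":[0,0,0.15],"rot":[0,0,0]},{"translation":[0,0,0.15],"rot":[0,0,0]},{"translation":[0,0,0.15],"rot":[0,0,0]},{"translation":[0,0,0.15],"rot":[0,0,0]}]' --grip 255 --squeeze 60

```text
clock: 3.98
eef_pos: [458.3, 109.9, 181.6]
tcp_rot: [3.141, -0.0, 1.675]
contact_force: [-0.6, 0.2, 6.2]
opening: 0.224
```

```bash
python3 - <<'E'
from h import *
import cv2,pickle
for n,(a,b,c,d),k in (("scene",(120,230,240,400),4.8),("top",(130,240,300,420),6)):
    f=imaging.grab_frame(n);pickle.dump(f,open(n+"2.pkl","wb"))
    cv2.imwrite(f"pics/{n}2.png",cv2.cvtColor(cv2.resize(f["image"][a:b,c:d],None,fx=k,fy=k,interpolation=cv2.INTER_CUBIC),cv2.COLOR_RGB2BGR))
E
```

```text
(no output)
```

View pics/scene2.png

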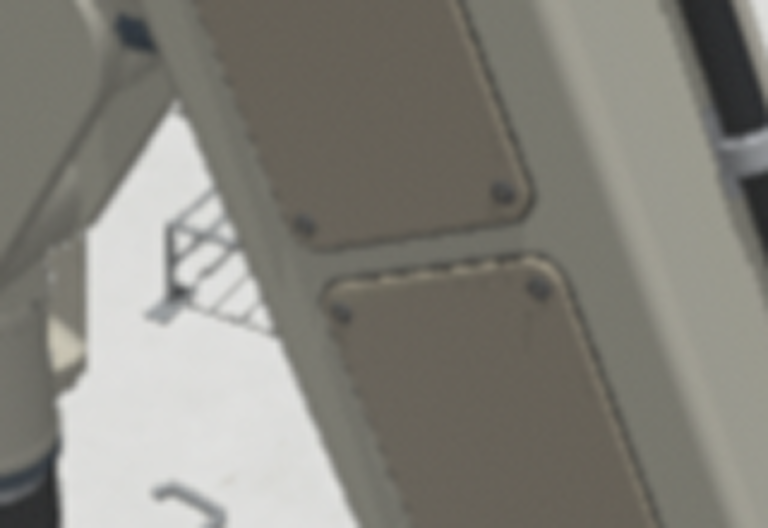

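View pics/top2.png

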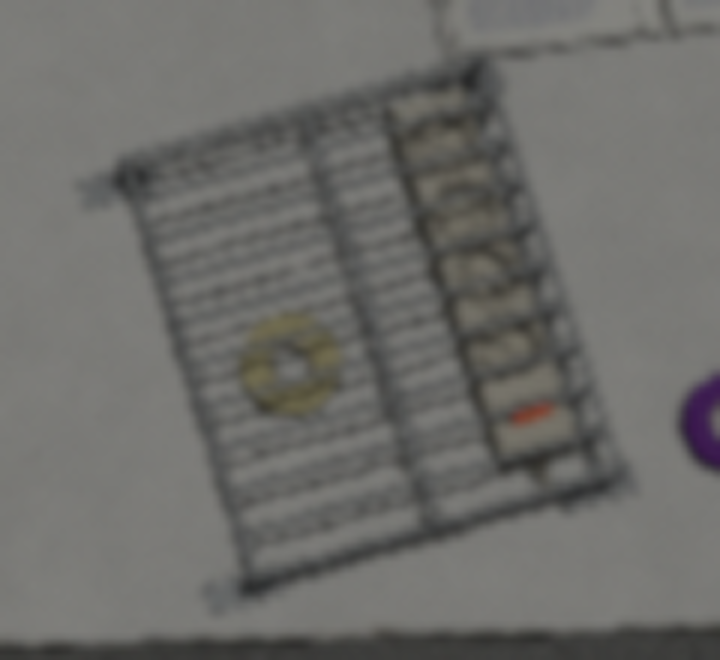

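```bash
python3 - <<'E'
from h import *
import pickle
f=pickle.load(open("top2.pkl","rb"));g=pickle.load(open("scene2.pkl","rb"))
P=lambda u,v,z:pt(f,300+u/6,130+v/6,z)
a=P(130,180,70);b=P(249,582,70);d=P(480,72,70);e=P(622,484,70)
fa=P(80,190,3);fb=P(208,600,3);r=P(290,364,17)
for n in "a b d e fa fb r".split():print(n,globals()[n].round(1))
print("scene corner top",pt(g,240+171/4.8,120+226/4.8,70).round(1),"foot root",pt(g,240+180/4.8,120+295/4.8,3).round(1),"tip",pt(g,240+150/4.8,120+316/4.8,3).round(1))
def yawof(v):return np.degrees(np.arctan2(v[1],v[0]))
print(yawof(a-b)-90,yawof(d-e)-90,yawof(d-a),yawof(e-b),yawof(fa-fb)-90,np.linalg.norm(a-b),np.linalg.norm(d-a),np.linalg.norm(fa-fb))
y=np.radians(np.mean([yawof(a-b)-90,yawof(d-e)-90,yawof(d-a),yawof(e-b),yawof(fa-fb)-90]));u=np.array([np.cos(y),np.sin(y),0]);v=np.array([-u[1],u[0],0])
for o in ((a+b)/2,(fa+fb)/2+25*u,(a+b+d+e)/4-120*u):print(np.degrees(y),o.round(1),"roll in guard",(r-o)@u,(r-o)@v)
E
```

```text
a [ 674.  -246.4   70. ]
b [ 414.1 -311.5   70. ]
d [ 738.8 -473.2   70. ]
e [ 469.6 -547.7   70. ]
fa [ 684.7 -217.5    3. ]
fb [ 410.4 -291.1    3. ]
r [ 561.5 -349.3   17. ]
scene corner top [ 689.1 -244.8   70. ] foot root [ 688.2 -251.6    3. ] tip [ 684.4 -215.8    3. ]
-75.94715582248871 -74.52389644754281 -74.07265971553555 -76.75868577602502 -74.96749974994425 268.00003566814695 235.8350737647754 284.04841652089635
-75.25397950230726 [ 544. -279.   70.] roll in guard 72.4690710853869 -1.065942385262993
-75.25397950230726 [ 553.9 -278.5    3. ] roll in guard 70.41409377888326 -10.704258204406958
-75.25397950230726 [ 543.6 -278.7   70. ] roll in guard 72.87652483854242 -0.6883990169336363
```

```bash
cat >> h.py <<'E'
yg=np.radians(-75.2);U=np.array([np.cos(yg),np.sin(yg)]);V=np.array([-U[1],U[0]]);O=np.array([548,-278.5])
def tcpfor(gx_hook,gy_bar):  # tcp xy so that crossbar centre at gx, bar at gy
    return O+(gx_hook-201.4)*U+gy_bar*V
E
python3 -c "
from h import *
p=tcpfor(-50,-104);print(p);delta([*p,200],1.829)"
```

```text
[383.23130404 -62.00695893]
t cm [-16.319  -9.245  -1.851] rot [ 0.0005 -0.     -0.1541]
```

Call:
step_arm --deltas '[{"translation":[0,0,-1.85],"rot":[0,0,0]},{"translation":[-4,-2.3,-1.85],"rot":[0,0,-0.04]},{"translation":[-8,-4.6,-1.85],"rot":[0,0,-0.08]},{"translation":[-12,-6.9,-1.85],"rot":[0,0,-0.12]},{"translation":[-15,-8.5,-1.85],"rot":[0,0,-0.154]},{"translation":[-16.3,-9.25,-1.85],"rot":[0,0,-0.154]},{"translation":[-16.3,-9.25,-1.85],"rot":[0,0,-0.154]},{"translation":[-16.3,-9.25,-1.85],"rot":[0,0,-0.154]}]'

```text
clock: 5.08
eef_pos: [383.5, -61.4, 199.7]
tcp_rot: [3.141, 0.0, 1.829]
contact_force: [-0.3, -0.0, -0.8]
opening: 0.224
```

```bash
python3 - <<'E'
from h import *
import cv2,pickle
s=readout.sense();print(s["eef_pos"],s["tcp_rot"],s["contact_force"])
f=imaging.grab_frame("top");im=f["image"].copy()
e=s["eef_pos"];cy=s["tcp_rot"][2]-np.pi;c,sn=np.cos(cy),np.sin(cy)
for a,b in ((201.4,0),(201.4,52),(150,0)):
    p=[e[0]+a*c-b*sn,e[1]+a*sn+b*c,e[2]-181+4.5];q=proj(f,p);print(p,q)
    cv2.circle(im,tuple(int(round(t)) for t in q),0,(255,0,0),-1)
cv2.imwrite("pics/top3.png",cv2.cvtColor(cv2.resize(im[130:250,240:420],None,fx=4.4,fy=4.4,interpolation=cv2.INTER_NEAREST),cv2.COLOR_RGB2BGR))
f=imaging.grab_frame("scene");cv2.imwrite("pics/scene3.png",cv2.cvtColor(cv2.resize(f["image"][110:280,220:370],None,fx=3.5,fy=3.5),cv2.COLOR_RGB2BGR))
f=imaging.grab_frame("wrist");cv2.imwrite("pics/w3.png",cv2.cvtColor(f["image"],cv2.COLOR_RGB2BGR))
E
```

```text
[383.536695   -61.41791943 199.6872064 ] [3.14108816e+00 1.10249368e-04 1.82862856e+00] [-0.31286739 -0.04760707 -0.84613978]
[np.float64(434.89068243521393), np.float64(-256.16064194952173), np.float64(23.187206396428564)] [325.7477706  223.34746754]
[np.float64(485.1718223112551), np.float64(-242.90141977150594), np.float64(23.187206396428564)] [321.83467112 210.52015116]
[np.float64(421.7844512823291), np.float64(-206.4596690720503), np.float64(23.187206396428564)] [312.95289372 227.07165153]
```

View pics/top3.png

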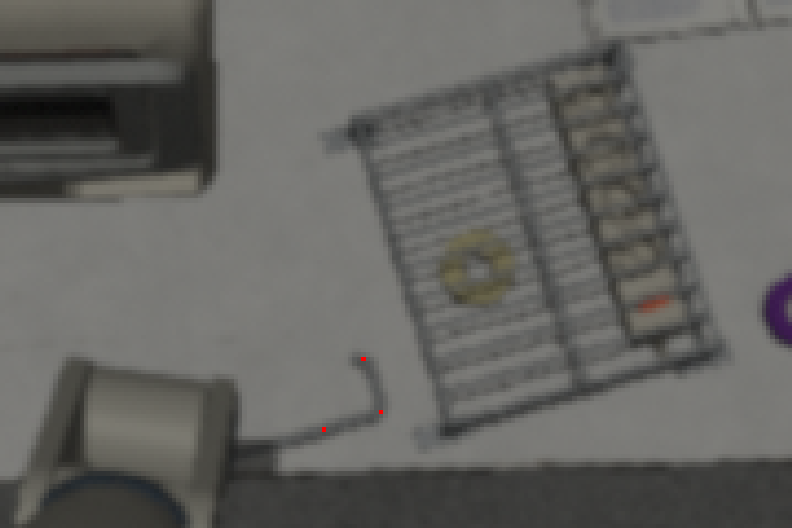

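View pics/scene3.png

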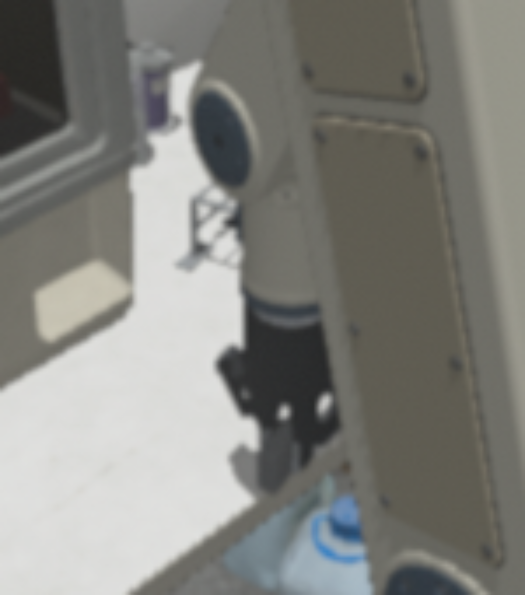

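View pics/w3.png

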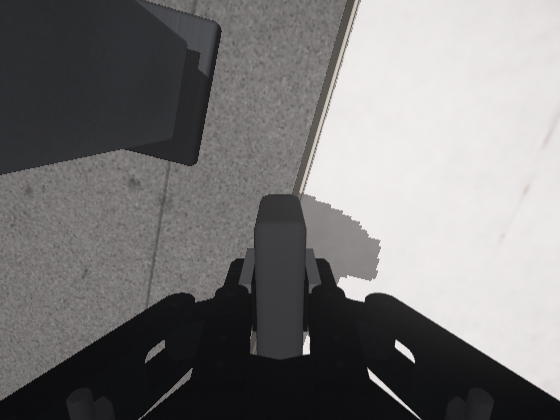

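Call:
step_arm --deltas '[{"translation":[-3,0,0.5],"rot":[0,0,0]},{"translation":[-6,0,0.5],"rot":[0,0,0]},{"translation":[-9,0,0.5],"rot":[0,0,0]},{"translation":[-12,0,0.5],"rot":[0,0,0]},{"translation":[-15,0,0.5],"rot":[0,0,0]},{"translation":[-17.5,0,0.5],"rot":[0,0,0]},{"translation":[-18.5,0,0.5],"rot":[0,0,0]},{"translation":[-18.5,0,0.5],"rot":[0,0,0]}]'

```text
clock: 6.22
eef_pos: [430.3, -240.5, 194.5]
tcp_rot: [-3.141, -0.0, 1.828]
contact_force: [0.3, -0.4, -2.1]
opening: 0.226
```

```bash
cat >> h.py <<'E'
def look(name):
    import cv2
    s=readout.sense();e=s["eef_pos"];print(e.round(1),s["tcp_rot"].round(3),s["contact_force"].round(1),s["clock"])
    f=imaging.grab_frame("top");im=f["image"].copy()
    big=cv2.resize(im[130:250,240:420],None,fx=4.4,fy=4.4,interpolation=cv2.INTER_CUBIC)
    cy=s["tcp_rot"][2]-np.pi;c,sn=np.cos(cy),np.sin(cy)
    for a,b in ((201.4,0),(201.4,52),(191,52),(150,0),(100,0)):
        q=proj(f,[e[0]+a*c-b*sn,e[1]+a*sn+b*c,e[2]-181+4.5]);cv2.circle(big,(int((q[0]-240+.5)*4.4),int((q[1]-130+.5)*4.4)),2,(255,0,0),-1)
    t=np.array([e[0]+201.4*c,e[1]+201.4*sn])-O;print("hook guard",t@U,t@V)
    cv2.imwrite(name,cv2.cvtColor(big,cv2.COLOR_RGB2BGR));return f
E
python3 -c "
from h import *
look('pics/top4.png')"
```

```text
[ 430.3 -240.5  194.5] [-3.141 -0.     1.828] [ 0.3 -0.4 -2.1] 6.225
hook guard 134.6245346245836 -104.22492345685052
```

View pics/top4.png

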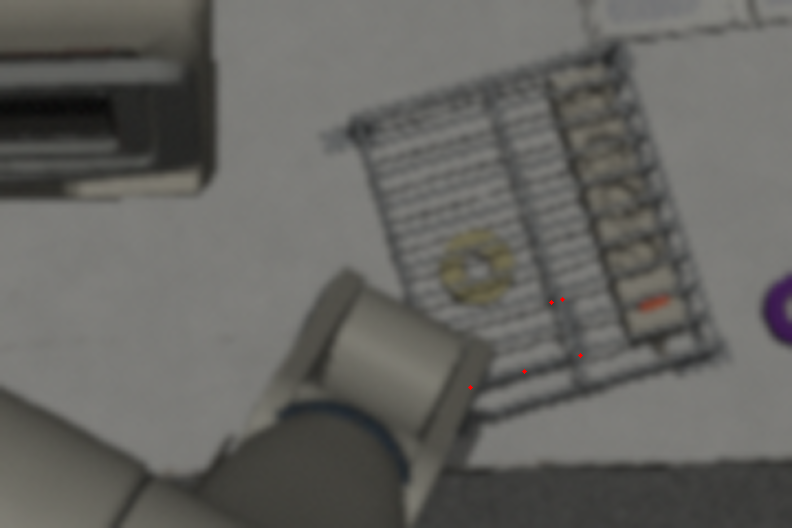

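Call:
step_arm --deltas '[{"translation":[0,0,0.8],"rot":[0,0,0]},{"translation":[0,0,1.23],"rot":[0,0,0]},{"translation":[0,1.5,1.23],"rot":[0,0,0]},{"translation":[0,3,1.23],"rot":[0,0,0]},{"translation":[0,4.5,1.23],"rot":[0,0,0]},{"translation":[0,5.5,1.23],"rot":[0,0,0]},{"translation":[0,5.9,1.23],"rot":[0,0,0]},{"translation":[0,5.9,1.23],"rot":[0,0,0]}]'

```text
clock: 7.28
eef_pos: [487.3, -225.6, 182.2]
tcp_rot: [-3.141, -0.0, 1.829]
contact_force: [-0.1, -0.4, -1.1]
opening: 0.226
```

```bash
python3 -c "
from h import *
look('pics/top5.png')"
```

```text
[ 487.3 -225.6  182.2] [-3.141 -0.     1.829] [-0.1 -0.4 -1.1] 7.275
hook guard 134.71452005585985 -45.20575121187912
```

View pics/top5.png

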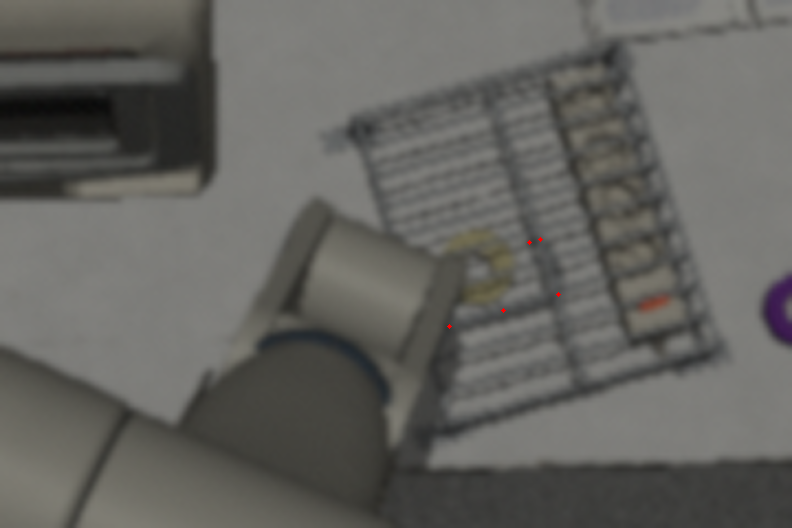

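Call:
step_arm --deltas '[{"translation":[1,0,0],"rot":[0,0,0]},{"translation":[2,0,0],"rot":[0,0,0]},{"translation":[3,0,0],"rot":[0,0,0]},{"translation":[4,0,0],"rot":[0,0,0]},{"translation":[5,0,0],"rot":[0,0,0]},{"translation":[6,0,0],"rot":[0,0,0]},{"translation":[6.5,0,0],"rot":[0,0,0]},{"translation":[6.5,0,0],"rot":[0,0,0]}]'

```text
clock: 8.32
eef_pos: [470.6, -162.5, 182.3]
tcp_rot: [-3.141, -0.0, 1.829]
contact_force: [-0.2, 0.2, -1.3]
opening: 0.226
```

```bash
python3 -c "
from h import *
look('pics/top6.png')"
```

```text
[ 470.6 -162.5  182.3] [-3.141 -0.     1.829] [-0.2  0.2 -1.3] 8.325
hook guard 69.508110251058 -45.18166310223402
```

View pics/top6.png

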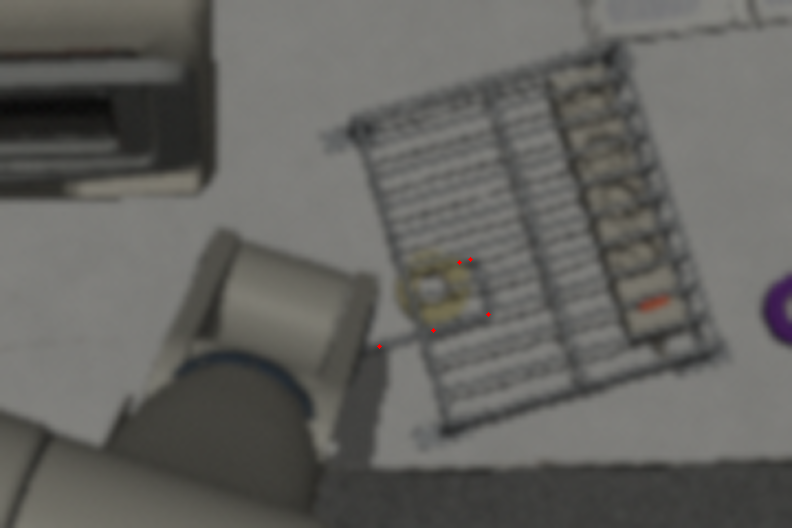

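Call:
step_arm --deltas '[{"translation":[1,0,0],"rot":[0,0,0]},{"translation":[2.2,0,0],"rot":[0,0,0]},{"translation":[3.6,0,0],"rot":[0,0,0]},{"translation":[5,0,0],"rot":[0,0,0]},{"translation":[6.4,0,0],"rot":[0,0,0]},{"translation":[7.6,0,0],"rot":[0,0,0]},{"translation":[8.5,0,0],"rot":[0,0,0]},{"translation":[9,0,0],"rot":[0,0,0]}]'

```text
clock: 9.38
eef_pos: [447.6, -75.3, 182.3]
tcp_rot: [-3.142, -0.0, 1.829]
contact_force: [0.9, -0.2, -0.5]
opening: 0.227
```

```bash
python3 -c "
from h import *
import cv2
f=look('pics/top7.png')
im=f['image'];h=cv2.cvtColor(im,cv2.COLOR_RGB2HSV);m=cv2.inRange(h,(18,50,50),(38,255,255));m[:,:300]=0;m[:,360:]=0;m[:175]=0;m[225:]=0
y,x=np.nonzero(m);c,r=cv2.minEnclosingCircle(np.stack([x,y],1).astype(np.float32));p=pt(f,*c,17);d=p[:2]-O;print(c,r,p,d@U,d@V)
print(x.min(),x.max(),y.min(),y.max())
"
```

```text
[447.6 -75.3 182.3] [-3.142 -0.     1.829] [ 0.9 -0.2 -0.5] 9.375
hook guard -20.723064659045626 -45.17601534311152
(316.1511535644531, 201.38372802734375) 8.202926635742188 [ 522.54201388 -222.48408699   17.        ] -60.6606293900477 -10.304349054802293
309 324 194 209
```

View pics/top7.png

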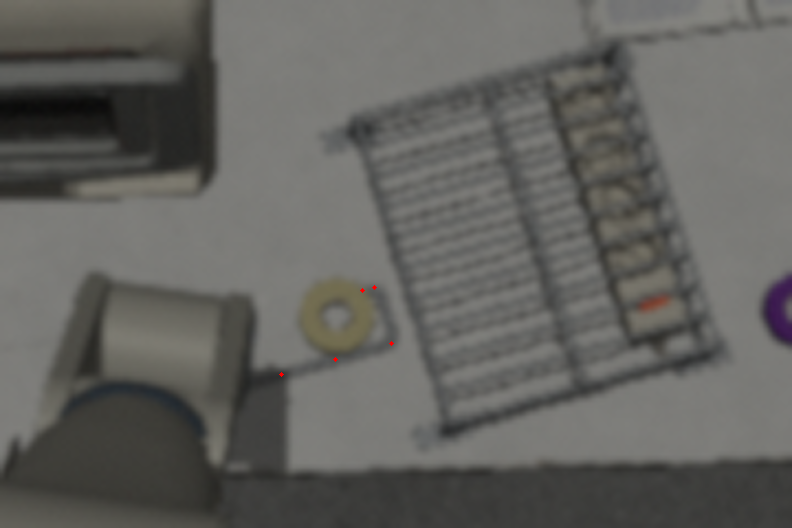

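Call:
step_arm --deltas '[{"translation":[0.4,0,0],"rot":[0,0,0]},{"translation":[0.8,0,0],"rot":[0,0,0]},{"translation":[0.8,0,0],"rot":[0,0,0]},{"translation":[0.3,0,0],"rot":[0,0,0]},{"translation":[0,0,0],"rot":[0,0,0]},{"translation":[0,-0.2,0],"rot":[0,0,0]},{"translation":[0,-0.3,0.05],"rot":[0,0,0]},{"translation":[0,-0.3,0.06],"rot":[0,0,0]}]'

```text
clock: 10.42
eef_pos: [444.6, -76.6, 181.7]
tcp_rot: [-3.141, -0.0, 1.829]
contact_force: [-0.5, 0.4, -0.6]
opening: 0.222
```

```bash
cat >> h.py <<'E'
def roll(f):
    import cv2
    h=cv2.cvtColor(f['image'],cv2.COLOR_RGB2HSV);m=cv2.inRange(h,(18,50,50),(38,255,255));m[:,:300]=0;m[:,335:]=0;m[:175]=0;m[225:]=0
    y,x=np.nonzero(m);c,r=cv2.minEnclosingCircle(np.stack([x,y],1).astype(np.float32));p=pt(f,*c,17);d=p[:2]-O;print("roll",c,r,p,d@U,d@V)
E
python3 -c "
from h import *
roll(look('pics/top8.png'))"
```

```text
[444.6 -76.6 181.7] [-3.141 -0.     1.829] [-0.5  0.4 -0.6] 10.425
hook guard -20.174250910800577 -48.46669799152649
roll (314.25, 202.0) 8.18927001953125 [ 520.31500605 -215.01373819   17.        ] -68.4520170411266 -10.549203399446865
```

View pics/top8.png

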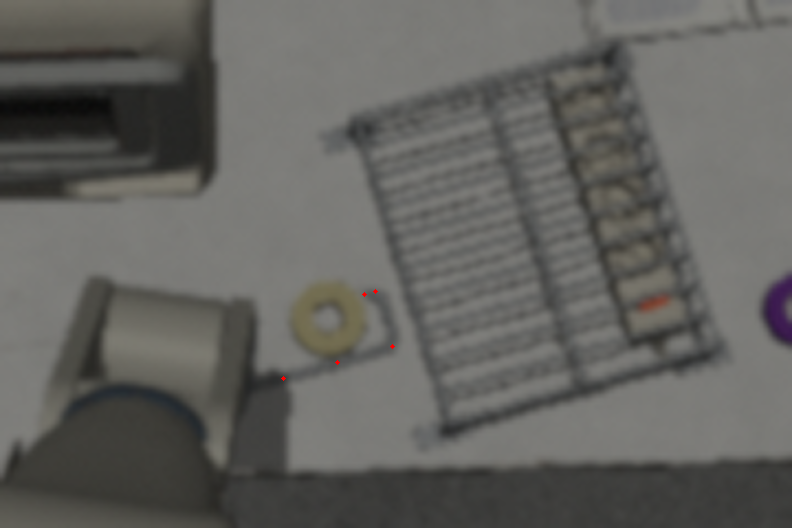

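Call:
step_arm --deltas '[{"translation":[0,0,0.02],"rot":[0,0,0]},{"translation":[0,0,0.02],"rot":[0,0,0]},{"translation":[0,0,0.02],"rot":[0,0,0]},{"translation":[0,0,0.02],"rot":[0,0,0]},{"translation":[0,0,0.02],"rot":[0,0,0]},{"translation":[0,0,0.02],"rot":[0,0,0]}]' --grip 0

```text
clock: 11.22
eef_pos: [444.8, -76.6, 181.5]
tcp_rot: [3.142, 0.0, 1.829]
contact_force: [-0.8, -0.6, -0.3]
opening: 1.005
```

Call:
step_arm --deltas '[{"translation":[0,0,-1],"rot":[0,0,0]},{"translation":[0,0,-3],"rot":[0,0,0]},{"translation":[0,0,-7],"rot":[0,0,0]},{"translation":[0,0,-12],"rot":[0,0,0]},{"translation":[0,0,-17],"rot":[0,0,0]},{"translation":[0,0,-20],"rot":[0,0,0]},{"translation":[0,0,-20],"rot":[0,0,0]},{"translation":[0,0,-20],"rot":[0,0,0]}]'

```text
clock: 12.22
eef_pos: [444.3, -76.5, 381.2]
tcp_rot: [-3.141, -0.0, 1.829]
contact_force: [-0.1, -0.3, -0.8]
opening: 1.0
```

```bash
python3 -c "
from h import *
import cv2,pickle
f=imaging.grab_frame('wrist');cv2.imwrite('pics/w9.png',cv2.cvtColor(f['image'],cv2.COLOR_RGB2BGR));pickle.dump(f,open('w9.pkl','wb'))
f=look('pics/top9.png');roll(f)
a=pickle.load(open('t1.pkl','rb'))
d=cv2.absdiff(f['image'],a['image']).max(2);print('diff left area (bystanders)',(d[170:235,130:200]>30).sum())
"
```

```text
[444.2 -76.5 380.7] [-3.140e+00 -1.000e-03  1.829e+00] [ 0.5 -0.5 -0.2] 12.275
hook guard -20.400112953962747 -48.789224735508846
roll (314.25, 202.0) 8.18927001953125 [ 520.31500605 -215.01373819   17.        ] -68.4520170411266 -10.549203399446865
diff left area (bystanders) 272
```

View pics/w9.png

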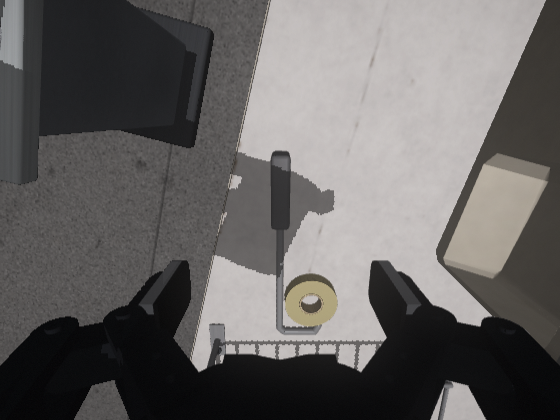

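View pics/top9.png

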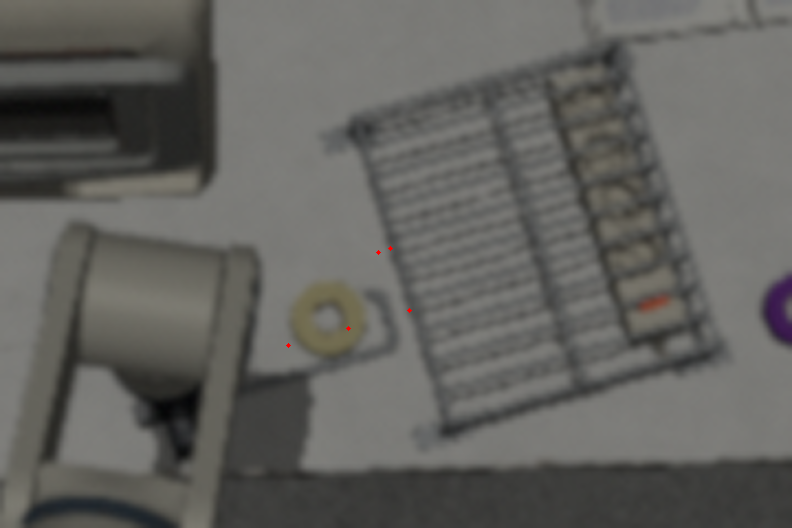

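```bash
python3 -c "
from h import *
import cv2,pickle
f=pickle.load(open('w9.pkl','rb'))
r=pt(f,311,302,19);w=pt(f,300,343,68);t=pt(f,217,325,3)
for n,p in(('roll',r),('rail',w),('foottip',t)):print(n,p.round(1),(p[:2]-O)@U,(p[:2]-O)@V)
b=cv2.cvtColor(imaging.grab_frame('top')['image'],cv2.COLOR_RGB2BGR);a=cv2.imread('pics/top0.png')
d=cv2.absdiff(a,b).max(2);print('cnt/pencil/cup diff',(d[165:235,130:205]>25).sum(),d[165:235,130:205].max())
roll(dict(imaging.grab_frame('top')))
"
```

```text
roll [ 520.5 -211.4   19. ] -71.94790506763705 -9.44477307037289
rail [ 509.6 -234.5   68. ] -52.33131458080904 -25.90519760144947
foottip [ 413.1 -287.9    3. ] -25.375749523845577 -132.87310394364582
cnt/pencil/cup diff 0 3
roll (314.25, 202.0) 8.18927001953125 [ 520.31500605 -215.01373819   17.        ] -68.4520170411266 -10.549203399446865
```

```bash
python3 -c "
from h import *
import pickle
f=pickle.load(open('w9.pkl','rb'))
for gx in(-25,0,28):
  for z in(3,70):
    print(gx,z,[proj(f,[*(O+gx*U+gy*V),z]).round(0) for gy in(-140,-26,0)])
w=pt(f,300,343,0);print((w[:2]-O)@U)
import cv2
cv2.imwrite('pics/w9z.png',cv2.cvtColor(cv2.resize(f['image'][270:380,190:400],None,fx=3.8,fy=3.8,interpolation=cv2.INTER_CUBIC),cv2.COLOR_RGB2BGR))
"
```

```text
-25 3 [array([212., 325.]), array([296., 325.]), array([316., 325.])]
-25 70 [array([199., 364.]), array([300., 364.]), array([322., 364.])]
0 3 [array([213., 341.]), array([296., 341.]), array([315., 341.])]
0 70 [array([201., 382.]), array([299., 382.]), array([322., 382.])]
28 3 [array([214., 357.]), array([296., 357.]), array([314., 357.])]
28 70 [array([203., 400.]), array([299., 400.]), array([321., 400.])]
6.336658991914737
```

View pics/w9z.png

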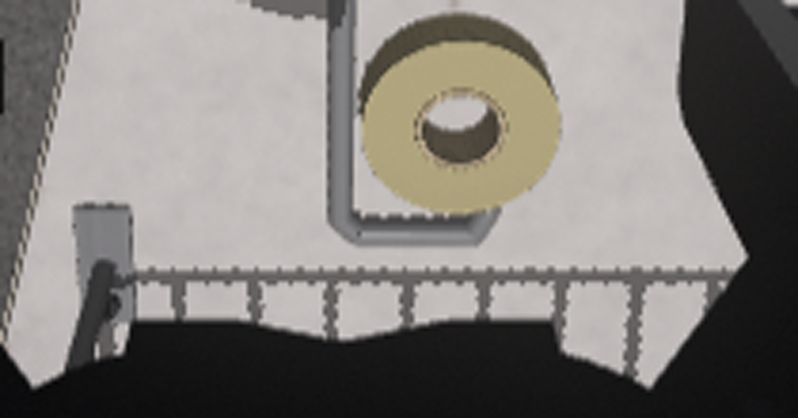

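```bash
python3 -c "
from rig import ticket
print(ticket.sign_off())"
```

```text
the job is handed in; nothing more can be done
None
```

The roll is out from under the guard, lying flat, and the rod is back on the desk. I handed the job in at about 12.5 s of the 42 s allowed; hand-in gave no verdict.

I gripped the rod by its handle, passed the hook in beside the roll, lowered it behind and drew the roll out. Then I backed the hook off a little, set the rod down, opened the fingers and raised the gripper well clear. The fingers never touched the roll.

Last checks:
- **Roll:** its near edge is about 35 mm outside the opening in the top view and about 39 mm in the wrist view. That few-millimetre disagreement is within the measuring error. It did not move when I released the rod.
- **Rod:** it lies flat with its handle upright, close beside the roll.
- **Bystanders:** the tally counter, pencil and sample cup look the same in the top view as at the start.
- **Forces:** no reading went above about 6 N.

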